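Switch on the etching press with its key

TASK

Take the flat-handled key out of the wooden key stand, put it fully home, upright, into the slot of the round key switch on the grey control box, and then turn it clockwise (seen from above) to the stop to switch the etching press on. Leave the key in the switch, and leave the round-headed key alone in the stand.

Things in the scene. Friction and masses are not known exactly. Their poses are not given: they have to be found in the camera images.
- press_key: Key to use: steel, about 140 g. Handle: upright plate 10 (x) x 44 (y) mm, 14-48 mm above the origin; collar 52 mm wide, 5 thick; blade under it 8 (x) x 24 (y) mm, 30 long, tapered tip. Origin: centre of the collar's underside; z up; same turned half round. Stands blade down in a slot (either of two, varies) of a fixed wooden stand 80 x 190 x 45 high, collar on its top, y along its length.
- round_key: Key to leave alone: steel, same collar and blade, but a round fluted head 34 mm across, 14-40 mm above its origin (centre of the collar's underside, z up). It stands upright in the stand's other slot, 90 mm from the first along the stand's length.
- switch_slot (a point): Centre of the slot's mouth, on top of the upright round steel switch (86 mm across with its sleeve) on the fixed grey box 150 x 210 mm; 80 mm above the bench. Slot 12 (x) x 28 (y) mm, 40 deep, flared 8 mm all round at the mouth. z up; x, y turn with it. The key goes in with its y along the slot's y, either way; fully home, its collar lies on the switch's top and its origin is here.
- switch (a joint): Angle of the switch in rad about the upright axis through the slot's centre: 0 off, grows clockwise seen from above to the stop at 1.05 (60 degrees), on. Starts at 0 to 0.15. Turns stiffly (0.06 N m), no spring, stays where left. The blade has up to 10 degrees of play in the slot, so turn the key about 10 degrees further than the switch must go.
Mind the look-alikes: they are no part of the job. Leave any green or purple look-alike of the press_key alone.

How it is judged:
By the outcome, as a careful person would: the job done as asked, in the order asked, and still so for the second after the job is handed in, with the robot touching nothing.
It also fails if it takes over 48 s, if anything falls off the work surface, if the arm or the gripper's body presses on something with over 40 N, if the wrist force passes 120 N, or if a joint passes its speed limit or range.

ROBOT

A 6-joint arm with a two-finger parallel gripper is mounted at the origin on the work surface. World frame = base frame: x ahead of the robot, y to its left, z up, the work surface at z = 0. Lengths are in m, angles in rad, forces in N, time in s.
With the tool pointing down it reaches from about 0.35 to 0.775 m from the base axis. Payload 7.3 kg.
Tool frame: the origin (TCP) lies on the centre line of the jaws, within the pads' length; the fingertips stand tip_reach ahead of it and the grasp point (between the pads) lies 6 mm ahead of it (tip_reach is the distance from the TCP to the fingertips, in m); x points along the fingers, y is the direction in which the jaws open and shut, and the axes are right-handed (so a half turn about x gives the same grasp; the last joint's range is limited). The gripper opens to 92 mm and grips with 3 to 60 N. Pads are 19 mm wide; open, the fingers measure 130 mm over their backs; the gripper's body (75 mm by 190 mm) begins 47 mm behind the grasp point.
Start: joints at [-1.471, 0.342, 1.524, -0, 1.275, -0.146], TCP at [0.128, -0.509, 0.226] pointing down, gripper open.
Joint ranges: [-2.53, 2.53], [-0.77, 2.02], [0.04, 2.7], [-1, 4.14], [0.28, 2.66], [-3.11, 3.11]. Speed limits (rad/s): [2.57, 2.57, 3.14, 3.14, 3.14, 3.14].

INTERFACE

Orientations are given as [roll, pitch, yaw] about the fixed x, y, z axes, in that order (R = Rz(yaw) Ry(pitch) Rx(roll)).
In Python, from cell import observe, read_camera, get_calibration, hand_in, tip_reach gives the robot as it stands. The module is installed in compiled form; this text tells all that it offers.
- The arm moves only by the shell command python3 -m crank 'ROWS' [FORCE]. ROWS is JSON, a list of rows, each an object of numbers: "fingers": the opening, from -1 (shut) to 1 (fully open); "tx", "ty", "tz": the shift along the tool's x, y, z in units of 40 mm (1.0 is 40 mm); "roll": the turn about the tool's x in units of 10 degrees (1.0 is 10 degrees). In form: [{"fingers": .., "tx": .., "ty": .., "tz": .., "roll": ..}, ...]. A call has exactly 8 rows; each row is the pose to reach, as a shift and turn from the pose commanded when the call began, along the tool's axes at that moment; what a row does not reach only later rows make up. A row lasts 1/8 s, in which the tool goes at most 62.5 mm and 10.7 degrees, less where a joint would pass 70% of its speed; a pose out of reach is approached as far as the arm can. A call with a gripper value outside its range is refused whole. The fingers move at their own pace and stop on an object; FORCE is the grip in N (left out, the last holds). Time passes only in rows, so rows that repeat a pose let the fingers close, or fill a call up. It gives the time, the measured TCP pose, the force and the opening at its end, in the units of the state.
- observe(): the state, without advancing time (a new reading comes with each control period).
- read_camera(name): name is "scene" or "top"; returns (picture, depth): 420x560x3 uint8, red, green, blue; 420x560 float32, m along the optical axis (not along the pixel's ray), 0 where there is no reading.
- get_calibration(name): a dict with "vertical_fov" (degrees; the focal length in pixels is half the picture's height over the tangent of half this angle, whatever the lens; pixels are square), "cx", "cy" (the principal point, pixels), "dist_coeffs" ([k1, k2, p1, p2, k3] as OpenCV has them; the pictures are not rectified), "pose" (4x4, takes a point from camera to world coordinates). Camera axes: x right, y down, z forward; pixel columns grow to the right and rows downward; lengths in m; the calibration is good to about 2 mm. A picture is of the moment at which its call begins. get_calibration takes no time and is no camera call.
- hand_in(): hands the job in, once; it reports no verdict.
The state is a dict: "time": time; "qpos": joint angles; "qvel": joint speeds; "joint_efforts": joint torques, N m; "tool_pos": TCP position; "tool_rot": TCP orientation; "contact_force": force on the tool from outside, world axes, zero at the start; "torque": the same for the moment, N m; "opening": finger opening in m.
Only numpy, scipy, OpenCV 4.12 (cv2) and the standard library are available. Lean on these libraries where they do the work, as an engineer would, in place of code of your own. Each camera call takes 0.05 s, during which the arm holds its last target. There are 200 camera calls.

## Working session

There is one attempt and no reset: what is moved stays moved. The work goes in short steps, Python scripts to look and compute and a shell command to move; the robot and the scene stay as the last step left them, time stands still between calls to the robot, and variables do not carry over. Pictures are saved under pics/ and viewed, about 8 in all and at most 12, crops included, and the job is handed in when it is done.

```bash
mkdir -p pics; python3 - <<'E'
from cell import *
import cv2,numpy as np
s=observe();print({k:np.round(v,3).tolist() for k,v in s.items()}, tip_reach if not callable(tip_reach) else tip_reach())
for n in("scene","top"):
    p,d=read_camera(n);cv2.imwrite(f"pics/{n}0.png",p[:,:,::-1]);np.save(f"{n}0d.npy",d);np.save(f"{n}0p.npy",p)
    c=get_calibration(n);print({k:np.round(v,4).tolist() for k,v in c.items()})
E
```

```text
{'time': 0.0, 'qpos': [-1.471, 0.343, 1.525, -0.0, 1.275, -0.146], 'qvel': [0.001, 0.001, 0.001, -0.001, -0.0, -0.0], 'joint_efforts': [0.001, -43.125, -24.422, 0.072, 0.056, -0.0], 'tool_pos': [0.128, -0.509, 0.225], 'tool_rot': [-1.701, 1.569, 1.686], 'contact_force': [-0.435, 0.03, -0.139], 'torque': [0.002, -0.01, 0.006], 'opening': 0.092} 0.025
{'vertical_fov': 50.3451, 'cx': 290.7209, 'cy': 214.2091, 'dist_coeffs': [-0.1443, 0.0, 0.0, 0.0, 0.0], 'pose': [[0.0702, 0.6746, -0.7348, 1.2095], [0.9975, -0.0437, 0.0551, -0.0472], [0.0051, -0.7369, -0.676, 0.6554], [0.0, 0.0, 0.0, 1.0]]}
{'vertical_fov': 55.2867, 'cx': 279.6113, 'cy': 198.8699, 'dist_coeffs': [-0.0011, 0.0, 0.0, 0.0, 0.0], 'pose': [[-0.0263, -0.9832, 0.1808, 0.472], [-0.9996, 0.0272, 0.0023, 0.0061], [-0.0072, -0.1807, -0.9835, 0.9342], [0.0, 0.0, 0.0, 1.0]]}
```

View pics/scene0.png

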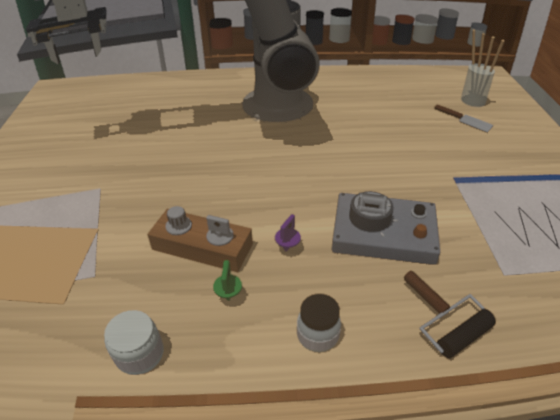

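View pics/top0.png

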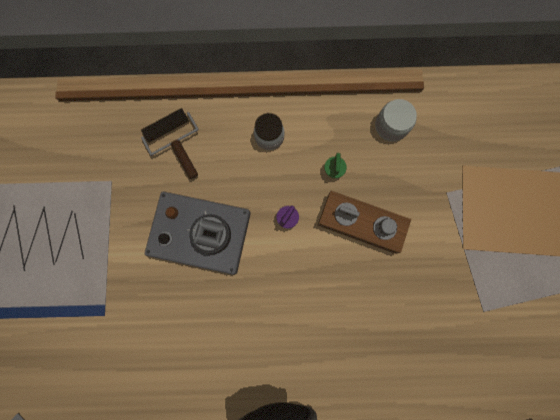

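The scene view shows the stand at (200,237) with the round key on the left and the flat key on the right at (219,230). The switch is at (371,207). In the top view the flat key is at (347,213), the round key at (386,228) and the switch slot at (210,234). Next I measure with the depth cloud and zoomed crops.

```bash
cat >h.py <<'E'
import numpy as np,cv2
from cell import get_calibration
def K(c,h=420):
    f=h/2/np.tan(np.radians(c["vertical_fov"])/2);return np.array([[f,0,c["cx"]],[0,f,c["cy"]],[0,0,1.]])
def rays(n,px):
    c=get_calibration(n);u=cv2.undistortPoints(np.float64(px).reshape(-1,1,2),K(c),np.array(c["dist_coeffs"])).reshape(-1,2)
    T=np.array(c["pose"]);return T,np.c_[u,np.ones(len(u))]
def plane(n,px,z):
    T,r=rays(n,px);w=r@T[:3,:3].T;return T[:3,3]+w*((z-T[2,3])/w[:,2])[:,None]
def cloud(n,d):
    v,u=np.mgrid[:420,:560];T,r=rays(n,np.c_[u.ravel(),v.ravel()])
    P=(r*d.reshape(-1,1))@T[:3,:3].T+T[:3,3];P[d.ravel()==0]=np.nan;return P.reshape(420,560,3)
E
python3 - <<'E'
from h import *
a=[]
for n,bx in(("top",[(320,185,100,75),(160,200,100,75)]),("scene",[(170,190,100,75),(320,170,100,75)])):
    p=np.load(n+"0p.npy");d=np.load(n+"0d.npy");P=cloud(n,d);p=cv2.convertScaleAbs(p,alpha=1.8 if n=="top" else 1.3)
    a.append(np.hstack([cv2.resize(p[y:y+h,x:x+w],None,fx=4,fy=4,interpolation=cv2.INTER_CUBIC) for x,y,w,h in bx]))
    for nm,c,zlo,zhi,R in(("flat",(347,213) if n=="top" else (219,228),.075,.11,.04),("stand",(365,222) if n=="top" else (200,240),.038,.048,.12),("switchtop",(210,234) if n=="top" else (371,207),.07,.09,.06)):
        c0=P[c[1],c[0]];m=(np.hypot(*(P-c0)[...,:2].transpose(2,0,1))<R)&(P[...,2]>zlo)&(P[...,2]<zhi)
        q=P[m]; 
        if len(q)>5:
            print(n,nm,c0.round(4),len(q),q.mean(0).round(4),"z",np.percentile(q[:,2],[5,50,95]).round(4),"rect",cv2.minAreaRect(np.float32(q[:,:2]*1000)))
cv2.imwrite("pics/crop1.png",np.vstack(a)[:,:,::-1])
E
```

```text
top flat [ 0.5939 -0.1356  0.082 ] 122 [ 0.597  -0.1379  0.0906] z [0.08   0.0922 0.0949] rect ((598.030029296875, -138.32235717773438), (43.223209381103516, 10.794758796691895), 68.0228500366211)
top stand [ 0.5781 -0.181   0.0431] 2206 [ 0.5801 -0.1802  0.0449] z [0.0423 0.045  0.0474] rect ((581.7457885742188, -180.63638305664062), (190.11700439453125, 81.44448852539062), 68.23007202148438)
top switchtop [0.5607 0.1654 0.0419] 1169 [0.5592 0.1613 0.0781] z [0.0734 0.0784 0.082 ] rect ((559.5888671875, 161.2869110107422), (84.63230895996094, 83.98808288574219), 45.30541229248047)
scene flat [ 0.6021 -0.1368  0.0694] 202 [ 0.6019 -0.1377  0.0859] z [0.0764 0.087  0.0924] rect ((599.9442138671875, -137.83270263671875), (42.14942932128906, 11.192634582519531), 66.96406555175781)
scene stand [ 0.6072 -0.1755  0.0447] 2123 [ 0.5938 -0.1755  0.0436] z [0.0408 0.0435 0.0475] rect ((608.7267456054688, -184.19284057617188), (206.10995483398438, 134.80368041992188), 67.93645477294922)
scene switchtop [0.5542 0.1636 0.0626] 972 [0.5656 0.1605 0.0763] z [0.0715 0.0769 0.0797] rect ((560.8400268554688, 160.963623046875), (83.13932037353516, 87.14451599121094), 75.56936645507812)
```

View pics/crop1.png

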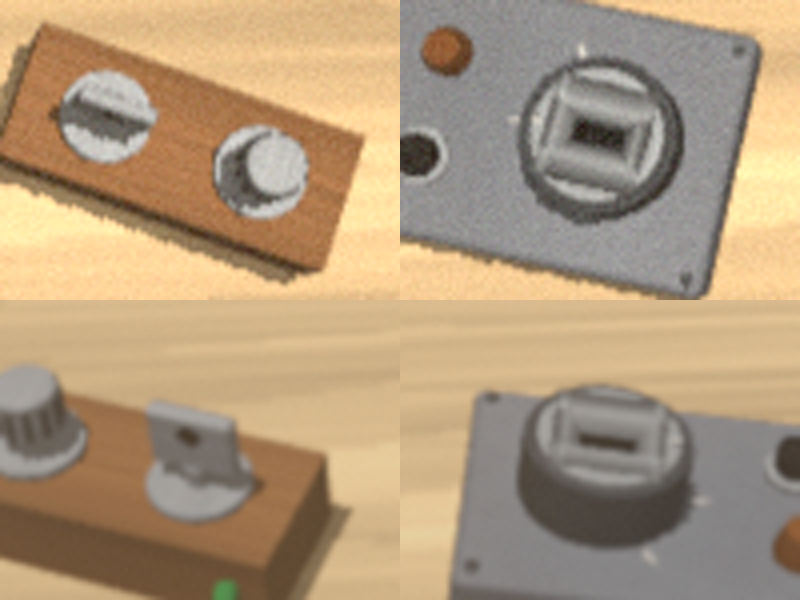

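The crop shows the flat key at left in the top view and the slot nearly across at (597,133), turned a few degrees. Now the slot angle and the move deltas.

```bash
python3 - <<'E'
from h import *
from cell import observe
from scipy.spatial.transform import Rotation as Ro
c=np.array([.560,.161])
for n in("top","scene"):
    p=np.load(n+"0p.npy");d=np.load(n+"0d.npy");P=cloud(n,d);g=p.mean(2)
    v,u=np.mgrid[:420,:560];Q=plane(n,np.c_[u.ravel(),v.ravel()],.08).reshape(420,560,3)
    r=np.hypot(*(Q[...,:2]-c).transpose(2,0,1));m=r<.033
    print(n,"grey pct",np.percentile(g[m],[5,25,50,75,95]))
    for t in(30,45,60,75,90,105,120,135):
        mm=(g<t)&(r<.027)
        if mm.sum()>10:print(n,t,mm.sum(),[np.round(x,1) for x in cv2.minAreaRect(np.float32(Q[mm][:,:2]*1000))])
    # box plate edge angle
    D=P[...,2];m2=(np.hypot(*(P[...,:2]-c).transpose(2,0,1))<.2)&(D>.03)&(D<.055);
    k,l,st,ce=cv2.connectedComponentsWithStats(m2.astype(np.uint8));i=1+st[1:,4].argmax()
    print("box",[np.round(x,1) for x in cv2.minAreaRect(np.float32(P[l==i][:,:2]*1000))])
    hs=cv2.cvtColor(p,cv2.COLOR_RGB2HSV)
    for nm,lo,hi in(("green",45,80),("purple",125,160)):
        q=P[(hs[...,0]>lo)&(hs[...,0]<hi)&(hs[...,1]>110)];q=q[q[:,0]>.3]
        if len(q):print(nm,np.nanpercentile(q,[3,97],axis=0).round(3))
s=observe();R=Ro.from_euler("xyz",s["tool_rot"]).as_matrix();print(R.round(3))
print("y ang",np.degrees(np.arctan2(R[1,1],R[0,1])))
for t in([.599,-.138,.15],[.56,.161,.2]):print("shift/40mm",(R.T@(np.array(t)-s["tool_pos"])/.04).round(2))
E
```

```text
top grey pct [ 28.26666667  63.          78.          90.33333333 101.53333333]
top 30 41 [array([558.9, 159.8]), array([25.2,  9.3]), np.float64(74.5)]
top 45 73 [array([558.3, 160.4]), array([28.4, 11.8]), np.float64(74.6)]
top 60 119 [array([558.4, 160.2]), array([43. , 46.2]), np.float64(28.8)]
top 75 243 [array([560.9, 160.9]), array([49.6, 52.2]), np.float64(35.8)]
top 90 395 [array([559.3, 160.9]), array([51.8, 51.3]), np.float64(88.5)]
top 105 500 [array([559.3, 160.9]), array([51.8, 51.3]), np.float64(88.5)]
top 120 500 [array([559.3, 160.9]), array([51.8, 51.3]), np.float64(88.5)]
top 135 500 [array([559.3, 160.9]), array([51.8, 51.3]), np.float64(88.5)]
box [array([568.2, 196.3]), array([211. , 150.1]), np.float64(76.6)]
green [[ 0.688 -0.143  0.032]
 [ 0.727 -0.101  0.08 ]]
purple [[ 0.575 -0.028  0.033]
 [ 0.616  0.013  0.079]]
scene grey pct [ 58.21666667  92.         102.66666667 110.66666667 119.66666667]
scene 60 30 [array([568. , 159.5]), array([25.6,  6.4]), np.float64(74.0)]
scene 75 47 [array([567.8, 158.6]), array([27.7,  9.4]), np.float64(75.5)]
scene 90 95 [array([553.6, 157.4]), array([39.9, 41. ]), np.float64(77.6)]
scene 105 223 [array([559.4, 161.1]), array([51.5, 52.4]), np.float64(36.8)]
scene 120 376 [array([559.7, 160.8]), array([53.3, 51.1]), np.float64(86.5)]
scene 135 386 [array([559.7, 160.8]), array([53.3, 51.1]), np.float64(86.5)]
box [array([569.4, 196.1]), array([210.7, 151.1]), np.float64(76.7)]
green [[ 0.696 -0.142  0.033]
 [ 0.733 -0.1    0.078]]
[[-0.     0.243 -0.97 ]
 [ 0.001 -0.97  -0.243]
 [-1.    -0.001 -0.   ]]
y ang -75.91810084421422
shift/40mm [  1.88  -6.12 -13.68]
shift/40mm [  0.64 -13.61 -14.56]
```

```bash
python3 -m crank '[{"fingers":0,"tx":0.2,"ty":-0.3,"tz":-0.7,"roll":0},{"fingers":0,"tx":0.4,"ty":-0.75,"tz":-1.7,"roll":0},{"fingers":0,"tx":0.6,"ty":-1.2,"tz":-2.7,"roll":0},{"fingers":0,"tx":0.8,"ty":-1.65,"tz":-3.7,"roll":0},{"fingers":0,"tx":1.0,"ty":-2.1,"tz":-4.7,"roll":0},{"fingers":0,"tx":1.2,"ty":-2.5,"tz":-5.6,"roll":0},{"fingers":0,"tx":1.4,"ty":-2.85,"tz":-6.4,"roll":0},{"fingers":0,"tx":1.6,"ty":-3.05,"tz":-6.85,"roll":0}]' 30
python3 -m crank '[{"fingers":0,"tx":0,"ty":-0.3,"tz":-0.7,"roll":-0.6},{"fingers":0,"tx":0,"ty":-0.75,"tz":-1.7,"roll":-1.4},{"fingers":0,"tx":0,"ty":-1.2,"tz":-2.7,"roll":-2.2},{"fingers":0,"tx":0,"ty":-1.65,"tz":-3.7,"roll":-3.0},{"fingers":0,"tx":0,"ty":-2.1,"tz":-4.7,"roll":-3.8},{"fingers":0,"tx":0,"ty":-2.5,"tz":-5.6,"roll":-4.6},{"fingers":0,"tx":0,"ty":-2.85,"tz":-6.4,"roll":-5.2},{"fingers":0,"tx":0,"ty":-3.05,"tz":-6.85,"roll":-5.4}]'
cat >>h.py <<'E'
from cell import observe
from scipy.spatial.transform import Rotation as Ro
def go(t,th):
    s=observe();R=Ro.from_euler("xyz",s["tool_rot"]).as_matrix();a=np.degrees(np.arctan2(R[1,1],R[0,1]))
    print("t",round(s["time"],2),"pos",np.round(s["tool_pos"],4),"xaxis",R[:,0].round(3),"yang",a.round(2),"F",np.round(s["contact_force"],1),"T",np.round(s["torque"],2),"open",round(s["opening"],4),"q6",round(s["qpos"][5],2))
    print("shift",(R.T@(np.array(t)-s["tool_pos"])/.04).round(3),"roll",round((a-th)/10,3))
E
python3 -c "
from h import *
go([.599,-.1385,.084],-22)"
```

```text
time: 1.1
tool_pos: [0.3649, -0.3229, 0.161]
tool_rot: [-1.31, 1.57, 2.079]
contact_force: [-0.4, -0.5, -0.5]
opening: 0.046
time: 2.1
tool_pos: [0.6008, -0.1378, 0.1608]
tool_rot: [-1.654, 1.57, 2.679]
contact_force: [-0.9, 1.0, -1.0]
opening: 0.0459
t 2.1 pos [ 0.6008 -0.1378  0.1608] xaxis [-0.001  0.    -1.   ] yang -21.72 F [-0.9  1.  -1. ] T [-0.06 -0.04  0.02] open 0.0459 q6 0.03
shift [ 1.92  -0.034  0.035] roll 0.028
```

```bash
python3 -m crank '[{"fingers":0,"tx":0.3,"ty":-0.03,"tz":0.03,"roll":0},{"fingers":0,"tx":0.6,"ty":-0.03,"tz":0.03,"roll":0},{"fingers":0,"tx":0.9,"ty":-0.03,"tz":0.03,"roll":0},{"fingers":0,"tx":1.2,"ty":-0.03,"tz":0.03,"roll":0},{"fingers":0,"tx":1.5,"ty":-0.03,"tz":0.03,"roll":0},{"fingers":0,"tx":1.75,"ty":-0.03,"tz":0.03,"roll":0},{"fingers":0,"tx":1.9,"ty":-0.03,"tz":0.03,"roll":0},{"fingers":0,"tx":1.92,"ty":-0.03,"tz":0.03,"roll":0}]'
python3 - <<'E'
from h import *
from cell import read_camera
go([.599,-.1385,.084],-22)
a=[]
for n,(x,y,w,h) in(("scene",(150,150,130,130)),("top",(290,160,130,130))):
    p,d=read_camera(n);a.append(cv2.resize(cv2.convertScaleAbs(p[y:y+h,x:x+w],alpha=1.4),(400,400),interpolation=cv2.INTER_CUBIC))
cv2.imwrite("pics/g1.png",np.hstack(a)[:,:,::-1])
E
```

```text
time: 3.1
tool_pos: [0.5983, -0.1398, 0.0843]
tool_rot: [-1.313, 1.57, 3.017]
contact_force: [0.3, 0.1, -0.2]
opening: 0.0459
t 3.1 pos [ 0.5983 -0.1398  0.0843] xaxis [-0.001  0.    -1.   ] yang -21.91 F [ 0.3  0.1 -0.2] T [ 0.   -0.06  0.02] open 0.0459 q6 0.03
shift [ 0.008  0.005 -0.038] roll 0.009
```

View pics/g1.png

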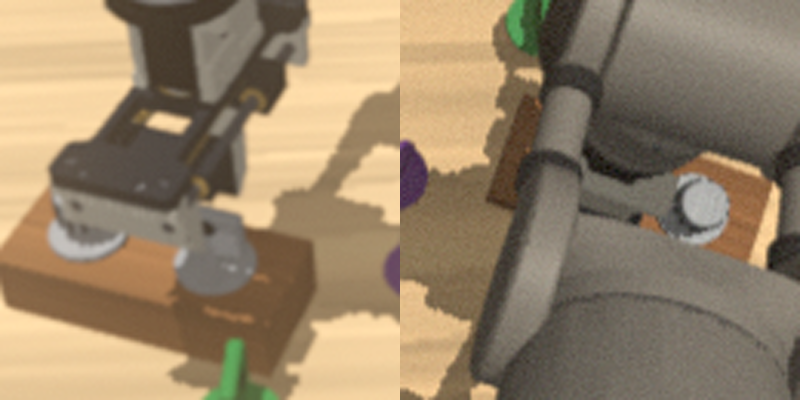

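```bash
python3 - <<'E'
from h import *
c=get_calibration("scene");T=np.array(c["pose"]);W=np.linalg.inv(T)
s=observe();R=Ro.from_euler("xyz",s["tool_rot"]).as_matrix();p=np.array(s["tool_pos"])
L={"tipN":(.025,.023,0),"tipF":(.025,-.023,0),"backN":(.025,.042,0),"wr":(-.041,0,0),"bodyy+":(-.041,.095,0),"bodyy-":(-.041,-.095,0),"bz+":(-.041,0,.0375)}
X=np.array([p+R@np.array(v) for v in L.values()]+[[.599,-.1385,.093]])
u,_=cv2.projectPoints(X,cv2.Rodrigues(W[:3,:3])[0],W[:3,3],K(c),np.array(c["dist_coeffs"]))
for n,q in zip(list(L)+["key"],u.reshape(-1,2)):print(n,((q-150)*400/130).round())
E
```

```text
tipN [193. 272.]
tipF [224. 223.]
backN [180. 294.]
wr [197. 167.]
bodyy+ [123. 277.]
bodyy- [261.  73.]
bz+ [140. 154.]
key [206. 208.]
```

```bash
python3 - <<'E'
from h import *
from cell import read_camera
p,d=read_camera("scene");P=cloud("scene",d)
cv2.imwrite("pics/g2.png",cv2.resize(cv2.convertScaleAbs(p[170:260,150:270],alpha=1.6),(800,600),interpolation=cv2.INTER_CUBIC)[:,:,::-1])
for q in[(214,225),(210,238),(219,222),(222,240),(190,215),(205,228)]:print(q,P[q[1],q[0]].round(3))
E
```

```text
(214, 225) [ 0.633 -0.14   0.107]
(210, 238) [ 0.606 -0.156  0.048]
(219, 222) [ 0.606 -0.135  0.089]
(222, 240) [ 0.612 -0.133  0.046]
(190, 215) [ 0.689 -0.166  0.184]
(205, 228) [ 0.687 -0.147  0.153]
```

View pics/g2.png

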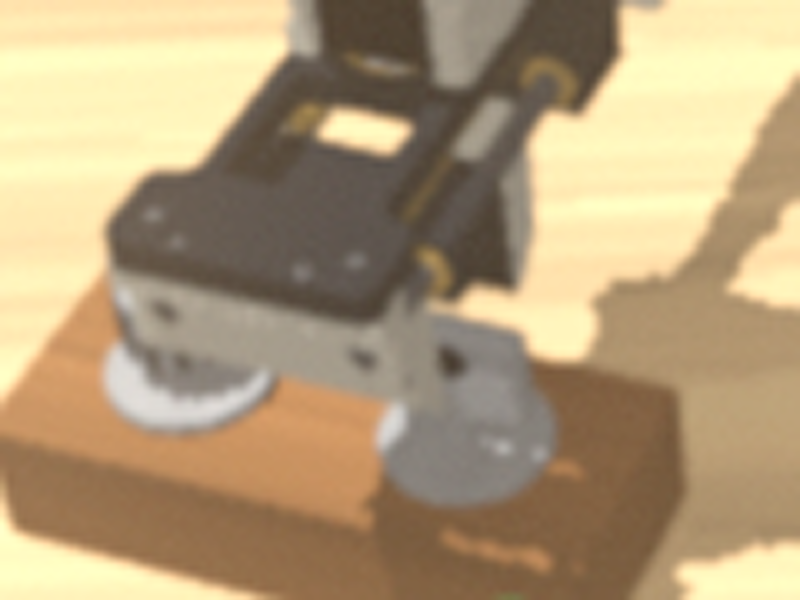

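```bash
python3 - <<'E'
from h import *
from cell import read_camera
P=cloud("scene",np.load("scene0d.npy"))
q=P.reshape(-1,3);m=(abs(q[:,0]-.128)<.15)&(abs(q[:,1]+.509)<.12)&(q[:,2]>.12);q=q[m]
print(len(q));print(np.c_[np.histogram(q[:,2],np.arange(.12,.40,.01))[1][:-1].round(2),np.histogram(q[:,2],np.arange(.12,.40,.01))[0]].tolist())
q2=q[q[:,2]<np.percentile(q[:,2],12)];print(q2[::max(1,len(q2)//8)].round(3))
for n in("scene","top"):
    p,d=read_camera(n);P=cloud(n,d)
    if n=="scene":
        for v in range(216,240,2):print(v,[tuple((P[v,u]*1000).round().tolist()) for u in(209,211,213,215)])
E
```

```text
2407
[[0.12, 0.0], [0.13, 0.0], [0.14, 0.0], [0.15, 0.0], [0.16, 0.0], [0.17, 0.0], [0.18, 0.0], [0.19, 0.0], [0.2, 0.0], [0.21, 0.0], [0.22, 15.0], [0.23, 46.0], [0.24, 69.0], [0.25, 65.0], [0.26, 69.0], [0.27, 68.0], [0.28, 47.0], [0.29, 114.0], [0.3, 350.0], [0.31, 258.0], [0.32, 329.0], [0.33, 467.0], [0.34, 138.0], [0.35, 136.0], [0.36, 134.0], [0.37, 71.0], [0.38, 31.0], [0.39, 0.0]]
[[ 0.103 -0.446  0.272]
 [ 0.123 -0.458  0.262]
 [ 0.121 -0.446  0.252]
 [ 0.127 -0.442  0.249]
 [ 0.111 -0.449  0.238]
 [ 0.152 -0.557  0.257]
 [ 0.132 -0.452  0.233]
 [ 0.151 -0.557  0.24 ]
 [ 0.148 -0.552  0.225]]
216 [(688.0, -137.0, 180.0), (673.0, -136.0, 166.0), (632.0, -140.0, 128.0), (489.0, -158.0, -3.0)]
218 [(692.0, -137.0, 179.0), (687.0, -135.0, 174.0), (632.0, -140.0, 123.0), (599.0, -142.0, 93.0)]
220 [(694.0, -137.0, 176.0), (688.0, -135.0, 171.0), (633.0, -141.0, 119.0), (627.0, -138.0, 113.0)]
222 [(692.0, -138.0, 170.0), (688.0, -135.0, 167.0), (633.0, -141.0, 114.0), (628.0, -138.0, 110.0)]
224 [(692.0, -139.0, 166.0), (690.0, -136.0, 164.0), (635.0, -141.0, 112.0), (628.0, -139.0, 105.0)]
226 [(693.0, -139.0, 162.0), (690.0, -136.0, 159.0), (636.0, -142.0, 108.0), (628.0, -140.0, 100.0)]
228 [(692.0, -139.0, 157.0), (691.0, -136.0, 156.0), (637.0, -142.0, 104.0), (629.0, -140.0, 96.0)]
230 [(692.0, -140.0, 153.0), (637.0, -146.0, 99.0), (636.0, -143.0, 98.0), (631.0, -140.0, 93.0)]
232 [(589.0, -159.0, 47.0), (590.0, -155.0, 48.0), (592.0, -151.0, 49.0), (590.0, -147.0, 48.0)]
234 [(597.0, -158.0, 50.0), (595.0, -155.0, 48.0), (595.0, -151.0, 47.0), (599.0, -147.0, 51.0)]
236 [(602.0, -158.0, 49.0), (601.0, -154.0, 48.0), (600.0, -151.0, 46.0), (599.0, -147.0, 46.0)]
238 [(606.0, -158.0, 48.0), (607.0, -154.0, 49.0), (607.0, -150.0, 48.0), (607.0, -146.0, 48.0)]
```

The depth shows the fingertips near z = 0.092. The stated tip reach gives 0.059, which disagrees. I'll go down carefully and watch the force.

```bash
python3 -m crank '[{"fingers":0,"tx":0.05,"ty":0,"tz":-0.03,"roll":0},{"fingers":0,"tx":0.1,"ty":0,"tz":-0.03,"roll":0},{"fingers":0,"tx":0.15,"ty":0,"tz":-0.03,"roll":0},{"fingers":0,"tx":0.2,"ty":0,"tz":-0.03,"roll":0},{"fingers":0,"tx":0.22,"ty":0,"tz":-0.03,"roll":0},{"fingers":0,"tx":0.24,"ty":0,"tz":-0.03,"roll":0},{"fingers":0,"tx":0.25,"ty":0,"tz":-0.03,"roll":0},{"fingers":0,"tx":0.26,"ty":0,"tz":-0.03,"roll":0}]'
python3 - <<'E'
from h import *
from cell import read_camera
go([.599,-.1385,.084],-22)
p,d=read_camera("scene");P=cloud("scene",d)
for v in range(226,252,2):print(v,[tuple((P[v,u]*1000).round().tolist()) for u in(209,211,213,215)])
E
```

```text
time: 4.35
tool_pos: [0.5988, -0.1388, 0.0743]
tool_rot: [1.119, 1.571, -0.834]
contact_force: [0.1, -0.6, -0.4]
opening: 0.0457
t 4.35 pos [ 0.5988 -0.1388  0.0743] xaxis [ 0. -0. -1.] yang -21.92 F [ 0.1 -0.6 -0.4] T [ 0.01 -0.06 -0.03] open 0.0457 q6 0.03
shift [-0.241  0.001 -0.009] roll 0.008
226 [(697.0, -138.0, 166.0), (693.0, -136.0, 162.0), (687.0, -133.0, 156.0), (633.0, -139.0, 104.0)]
228 [(692.0, -140.0, 157.0), (695.0, -136.0, 159.0), (688.0, -134.0, 153.0), (633.0, -139.0, 100.0)]
230 [(690.0, -140.0, 151.0), (692.0, -137.0, 152.0), (690.0, -134.0, 151.0), (635.0, -140.0, 96.0)]
232 [(693.0, -140.0, 149.0), (692.0, -137.0, 148.0), (688.0, -135.0, 144.0), (636.0, -140.0, 93.0)]
234 [(692.0, -141.0, 144.0), (692.0, -138.0, 143.0), (639.0, -144.0, 91.0), (636.0, -140.0, 88.0)]
236 [(601.0, -158.0, 49.0), (602.0, -154.0, 49.0), (602.0, -150.0, 49.0), (602.0, -147.0, 48.0)]
238 [(606.0, -158.0, 48.0), (607.0, -154.0, 48.0), (607.0, -150.0, 48.0), (607.0, -146.0, 48.0)]
240 [(610.0, -158.0, 46.0), (613.0, -154.0, 49.0), (612.0, -150.0, 48.0), (614.0, -146.0, 49.0)]
242 [(615.0, -158.0, 46.0), (616.0, -154.0, 47.0), (615.0, -150.0, 46.0), (618.0, -146.0, 49.0)]
244 [(618.0, -158.0, 43.0), (617.0, -154.0, 42.0), (621.0, -150.0, 46.0), (623.0, -146.0, 48.0)]
246 [(621.0, -158.0, 42.0), (624.0, -154.0, 44.0), (623.0, -150.0, 43.0), (621.0, -146.0, 41.0)]
248 [(629.0, -157.0, 44.0), (628.0, -153.0, 43.0), (629.0, -150.0, 43.0), (626.0, -146.0, 41.0)]
250 [(632.0, -157.0, 42.0), (633.0, -153.0, 43.0), (635.0, -149.0, 45.0), (633.0, -146.0, 43.0)]
```

```bash
python3 -m crank '[{"fingers":0,"tx":0.02,"ty":0,"tz":0,"roll":0},{"fingers":0,"tx":0.04,"ty":0,"tz":0,"roll":0},{"fingers":0,"tx":0.06,"ty":0,"tz":0,"roll":0},{"fingers":0,"tx":0.08,"ty":0,"tz":0,"roll":0},{"fingers":0,"tx":0.1,"ty":0,"tz":0,"roll":0},{"fingers":0,"tx":0.1,"ty":0,"tz":0,"roll":0},{"fingers":0,"tx":0.1,"ty":0,"tz":0,"roll":0},{"fingers":0,"tx":0.1,"ty":0,"tz":0,"roll":0}]'
```

```text
time: 5.4
tool_pos: [0.5989, -0.1388, 0.0704]
tool_rot: [1.108, 1.571, -0.845]
contact_force: [-0.6, 0.4, 0.4]
opening: 0.0456
```

No contact at the claimed tip height of 45 mm, so the picture is right and the fingers are about 33 mm higher than stated. I go down further.

```bash
python3 -m crank '[{"fingers":0,"tx":0.08,"ty":0,"tz":0,"roll":0},{"fingers":0,"tx":0.16,"ty":0,"tz":0,"roll":0},{"fingers":0,"tx":0.24,"ty":0,"tz":0,"roll":0},{"fingers":0,"tx":0.32,"ty":0,"tz":0,"roll":0},{"fingers":0,"tx":0.4,"ty":0,"tz":0,"roll":0},{"fingers":0,"tx":0.46,"ty":0,"tz":0,"roll":0},{"fingers":0,"tx":0.5,"ty":0,"tz":0,"roll":0},{"fingers":0,"tx":0.5,"ty":0,"tz":0,"roll":0}]'
python3 - <<'E'
from h import *
from cell import read_camera
p,d=read_camera("scene");P=cloud("scene",d)
cv2.imwrite("pics/g3.png",cv2.resize(cv2.convertScaleAbs(p[170:260,150:270],alpha=1.6),(800,600),interpolation=cv2.INTER_CUBIC)[:,:,::-1])
for v in range(232,256,2):print(v,[tuple((P[v,u]*1000).round().tolist()) for u in(211,213,215,217)])
E
```

```text
time: 6.4
tool_pos: [0.5988, -0.1388, 0.0502]
tool_rot: [-1.13, 1.571, -3.083]
contact_force: [0.7, 0.2, -0.6]
opening: 0.0461
232 [(694.0, -137.0, 150.0), (690.0, -134.0, 146.0), (672.0, -134.0, 128.0), (628.0, -138.0, 84.0)]
234 [(696.0, -137.0, 147.0), (691.0, -135.0, 142.0), (636.0, -141.0, 87.0), (628.0, -138.0, 80.0)]
236 [(695.0, -138.0, 142.0), (691.0, -135.0, 137.0), (638.0, -141.0, 84.0), (631.0, -138.0, 77.0)]
238 [(698.0, -138.0, 140.0), (693.0, -136.0, 135.0), (639.0, -141.0, 80.0), (631.0, -139.0, 72.0)]
240 [(693.0, -139.0, 130.0), (693.0, -136.0, 130.0), (687.0, -134.0, 124.0), (631.0, -139.0, 67.0)]
242 [(690.0, -140.0, 123.0), (692.0, -137.0, 125.0), (687.0, -134.0, 119.0), (633.0, -140.0, 64.0)]
244 [(692.0, -141.0, 120.0), (692.0, -137.0, 120.0), (639.0, -143.0, 65.0), (633.0, -140.0, 59.0)]
246 [(623.0, -154.0, 43.0), (624.0, -150.0, 44.0), (624.0, -146.0, 44.0), (625.0, -142.0, 44.0)]
248 [(629.0, -153.0, 45.0), (629.0, -150.0, 44.0), (629.0, -146.0, 43.0), (631.0, -142.0, 45.0)]
250 [(634.0, -153.0, 44.0), (633.0, -149.0, 43.0), (635.0, -145.0, 44.0), (634.0, -142.0, 44.0)]
252 [(633.0, -154.0, 38.0), (636.0, -150.0, 40.0), (639.0, -145.0, 44.0), (640.0, -141.0, 45.0)]
254 [(633.0, -154.0, 32.0), (635.0, -150.0, 34.0), (635.0, -147.0, 33.0), (640.0, -142.0, 39.0)]
```

View pics/g3.png

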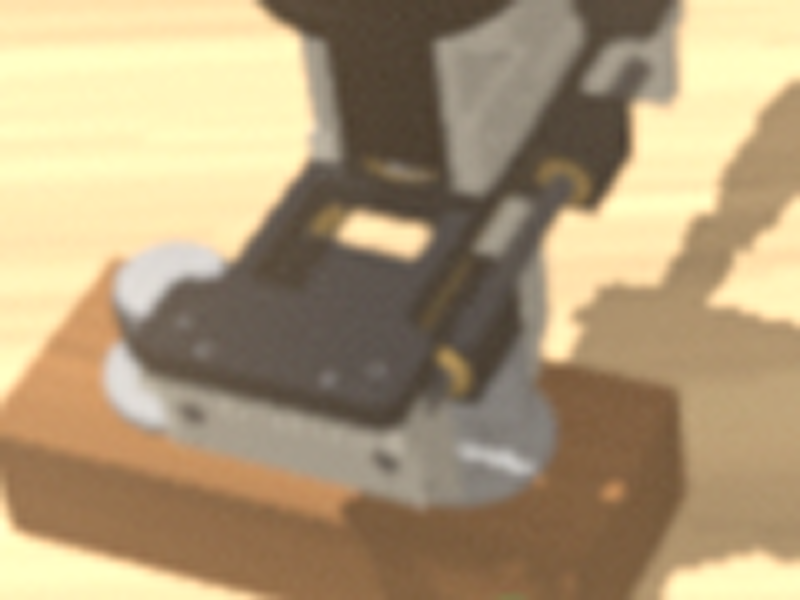

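The fingertips are now at about z = 0.058, level with the bottom of the handle, and the body clears the round key. I close and lift.

```bash
python3 -m crank '[{"fingers":-1,"tx":0,"ty":0,"tz":0,"roll":0},{"fingers":-1,"tx":0,"ty":0,"tz":0,"roll":0},{"fingers":-1,"tx":0,"ty":0,"tz":0,"roll":0},{"fingers":-1,"tx":0,"ty":0,"tz":0,"roll":0},{"fingers":-1,"tx":0,"ty":0,"tz":0,"roll":0},{"fingers":-1,"tx":0,"ty":0,"tz":0,"roll":0},{"fingers":-1,"tx":0,"ty":0,"tz":0,"roll":0},{"fingers":-1,"tx":0,"ty":0,"tz":0,"roll":0}]' 45
python3 -c "
from h import *
go([.599,-.1385,.084],-22)"
```

```text
time: 7.45
tool_pos: [0.5988, -0.1388, 0.0504]
tool_rot: [0.439, 1.571, -1.514]
contact_force: [0.4, 0.5, 1.4]
opening: 0.012
t 7.45 pos [ 0.5988 -0.1388  0.0504] xaxis [ 0. -0. -1.] yang -21.92 F [0.4 0.5 1.4] T [ 0.04 -0.01  0.01] open 0.012 q6 0.03
shift [-0.841  0.002 -0.009] roll 0.008
```

```bash
python3 -m crank '[{"fingers":-1,"tx":-0.1,"ty":0,"tz":0,"roll":0},{"fingers":-1,"tx":-0.4,"ty":0,"tz":0,"roll":0},{"fingers":-1,"tx":-0.8,"ty":0,"tz":0,"roll":0},{"fingers":-1,"tx":-1.3,"ty":0,"tz":0,"roll":0},{"fingers":-1,"tx":-1.8,"ty":0,"tz":0,"roll":0},{"fingers":-1,"tx":-2.3,"ty":0,"tz":0,"roll":0},{"fingers":-1,"tx":-2.8,"ty":0,"tz":0,"roll":0},{"fingers":-1,"tx":-3,"ty":0,"tz":0,"roll":0}]'
python3 - <<'E'
from h import *
from cell import read_camera
go([.56,.161,.17],-15.4)
p,d=read_camera("scene");np.save("s2p.npy",p);np.save("s2d.npy",d)
cv2.imwrite("pics/lift.png",cv2.resize(cv2.convertScaleAbs(p[110:260,140:340],alpha=1.4),(800,600),interpolation=cv2.INTER_CUBIC)[:,:,::-1])
E
```

```text
time: 8.45
tool_pos: [0.5995, -0.139, 0.1728]
tool_rot: [1.582, 1.567, -0.371]
contact_force: [-0.8, -1.1, -2.3]
opening: 0.0118
t 8.45 pos [ 0.5995 -0.139   0.1728] xaxis [ 0.003 -0.001 -1.   ] yang -21.91 F [-0.8 -1.1 -2.3] T [-0.01 -0.08 -0.02] open 0.0118 q6 0.03
shift [ 0.056 -3.716 -6.59 ] roll -0.651
```

View pics/lift.png

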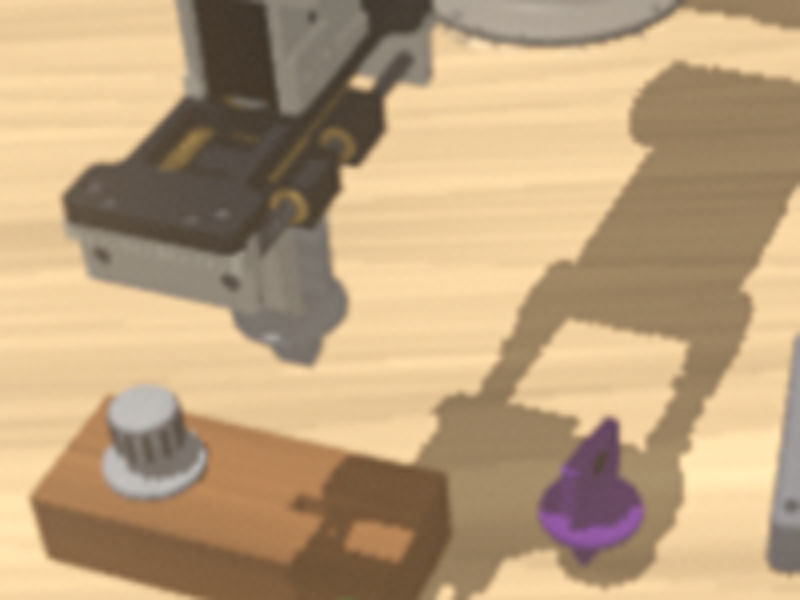

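The lift view shows the key held upright in the jaws at (290,300) and the round key still in the stand at (150,440). Now over to the switch.

```bash
python3 -m crank '[{"fingers":-1,"tx":0,"ty":-0.2,"tz":-0.4,"roll":0},{"fingers":-1,"tx":0,"ty":-0.7,"tz":-1.2,"roll":-0.1},{"fingers":-1,"tx":0,"ty":-1.4,"tz":-2.4,"roll":-0.2},{"fingers":-1,"tx":0,"ty":-2.0,"tz":-3.6,"roll":-0.3},{"fingers":-1,"tx":0,"ty":-2.7,"tz":-4.8,"roll":-0.4},{"fingers":-1,"tx":0,"ty":-3.3,"tz":-5.8,"roll":-0.5},{"fingers":-1,"tx":0,"ty":-3.6,"tz":-6.4,"roll":-0.6},{"fingers":-1,"tx":0,"ty":-3.72,"tz":-6.59,"roll":-0.65}]'
python3 -m crank '[{"fingers":-1,"tx":0.2,"ty":0,"tz":0,"roll":0},{"fingers":-1,"tx":0.4,"ty":0,"tz":0,"roll":0},{"fingers":-1,"tx":0.6,"ty":0,"tz":0,"roll":0},{"fingers":-1,"tx":0.8,"ty":0,"tz":0,"roll":0},{"fingers":-1,"tx":0.9,"ty":0,"tz":0,"roll":0},{"fingers":-1,"tx":1.0,"ty":0,"tz":0,"roll":0},{"fingers":-1,"tx":1.0,"ty":0,"tz":0,"roll":0},{"fingers":-1,"tx":1.0,"ty":0,"tz":0,"roll":0}]'
python3 - <<'E'
from h import *
from cell import read_camera
go([.56,.161,.0854],-15.4)
p,d=read_camera("scene");P=cloud("scene",d);np.save("s3d.npy",d)
cv2.imwrite("pics/over.png",cv2.resize(cv2.convertScaleAbs(p[145:250,300:440],alpha=1.6),(800,600),interpolation=cv2.INTER_CUBIC)[:,:,::-1])
E
```

```text
time: 9.5
tool_pos: [0.5578, 0.1636, 0.1694]
tool_rot: [-1.238, 1.569, -3.075]
contact_force: [0.0, 0.2, -1.1]
opening: 0.012
time: 10.5
tool_pos: [0.5593, 0.1614, 0.1305]
tool_rot: [1.859, 1.57, 0.019]
contact_force: [-0.0, -0.0, -1.8]
opening: 0.0121
t 10.5 pos [0.5593 0.1614 0.1305] xaxis [ 0.  0. -1.] yang -15.41 F [-0.  -0.  -1.8] T [-0.07 -0.1  -0.01] open 0.0121 q6 0.42
shift [1.128 0.019 0.005] roll -0.001
```

View pics/over.png

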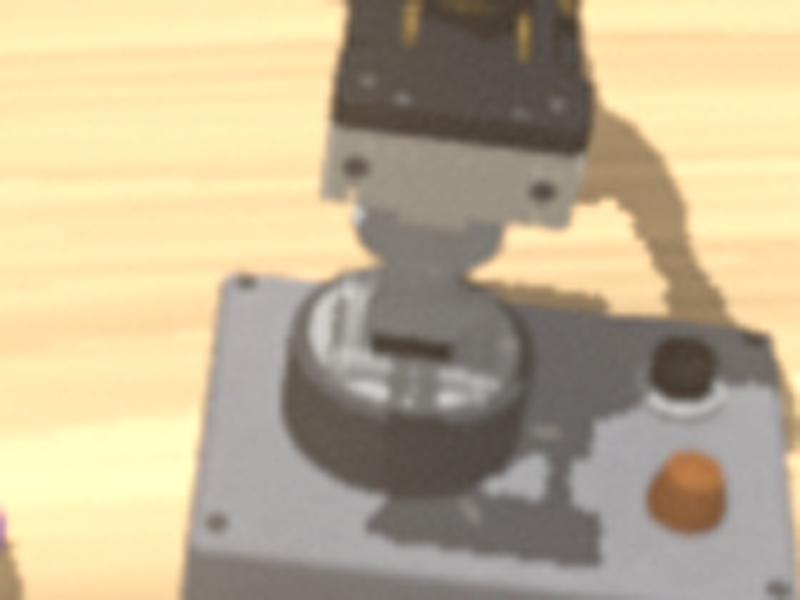

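The blade hangs above the slot at (425,300), with the slot at (411,347), so it is within the flare. I lower it in stages and watch the force.

```bash
python3 -m crank '[{"fingers":-1,"tx":0.08,"ty":0.02,"tz":0,"roll":0},{"fingers":-1,"tx":0.16,"ty":0.02,"tz":0,"roll":0},{"fingers":-1,"tx":0.24,"ty":0.02,"tz":0,"roll":0},{"fingers":-1,"tx":0.32,"ty":0.02,"tz":0,"roll":0},{"fingers":-1,"tx":0.40,"ty":0.02,"tz":0,"roll":0},{"fingers":-1,"tx":0.48,"ty":0.02,"tz":0,"roll":0},{"fingers":-1,"tx":0.56,"ty":0.02,"tz":0,"roll":0},{"fingers":-1,"tx":0.6,"ty":0.02,"tz":0,"roll":0}]'
python3 -c "
from h import *
go([.56,.161,.0854],-15.4)"
```

```text
time: 11.55
tool_pos: [0.5598, 0.1611, 0.106]
tool_rot: [-0.902, 1.57, -2.742]
contact_force: [-0.4, -0.1, -1.0]
opening: 0.012
t 11.55 pos [0.5598 0.1611 0.106 ] xaxis [-0. -0. -1.] yang -15.42 F [-0.4 -0.1 -1. ] T [ 0.01 -0.07 -0.05] open 0.012 q6 0.42
shift [0.515 0.004 0.001] roll -0.002
```

```bash
python3 -m crank '[{"fingers":-1,"tx":0.06,"ty":0,"tz":0,"roll":0},{"fingers":-1,"tx":0.12,"ty":0,"tz":0,"roll":0},{"fingers":-1,"tx":0.18,"ty":0,"tz":0,"roll":0},{"fingers":-1,"tx":0.24,"ty":0,"tz":0,"roll":0},{"fingers":-1,"tx":0.30,"ty":0,"tz":0,"roll":0},{"fingers":-1,"tx":0.36,"ty":0,"tz":0,"roll":0},{"fingers":-1,"tx":0.42,"ty":0,"tz":0,"roll":0},{"fingers":-1,"tx":0.45,"ty":0,"tz":0,"roll":0}]'
python3 -c "
from h import *
go([.56,.161,.0854],-15.4)"
```

```text
time: 12.55
tool_pos: [0.5599, 0.1611, 0.0881]
tool_rot: [-0.81, 1.571, -2.65]
contact_force: [1.0, -0.2, -1.4]
opening: 0.0119
t 12.55 pos [0.5599 0.1611 0.0881] xaxis [-0. -0. -1.] yang -15.42 F [ 1.  -0.2 -1.4] T [-0.02 -0.12 -0.05] open 0.0119 q6 0.42
shift [0.067 0.003 0.001] roll -0.002
```

Free passage. Last few millimetres, until the collar seats.

```bash
python3 -m crank '[{"fingers":-1,"tx":0.02,"ty":0,"tz":0,"roll":0},{"fingers":-1,"tx":0.03,"ty":0,"tz":0,"roll":0},{"fingers":-1,"tx":0.04,"ty":0,"tz":0,"roll":0},{"fingers":-1,"tx":0.05,"ty":0,"tz":0,"roll":0},{"fingers":-1,"tx":0.06,"ty":0,"tz":0,"roll":0},{"fingers":-1,"tx":0.065,"ty":0,"tz":0,"roll":0},{"fingers":-1,"tx":0.07,"ty":0,"tz":0,"roll":0},{"fingers":-1,"tx":0.075,"ty":0,"tz":0,"roll":0}]'
python3 -c "
from h import *
go([.56,.161,.0854],-15.4)"
```

```text
time: 13.55
tool_pos: [0.56, 0.1611, 0.0853]
tool_rot: [0.886, 1.571, -0.954]
contact_force: [0.0, 0.8, 0.1]
opening: 0.0123
t 13.55 pos [0.56   0.1611 0.0853] xaxis [ 0. -0. -1.] yang -15.42 F [0.  0.8 0.1] T [-0.03 -0.03  0.06] open 0.0123 q6 0.42
shift [-0.002  0.001  0.002] roll -0.002
```

```bash
python3 -m crank '[{"fingers":-1,"tx":0.01,"ty":0,"tz":0,"roll":0},{"fingers":-1,"tx":0.02,"ty":0,"tz":0,"roll":0},{"fingers":-1,"tx":0.03,"ty":0,"tz":0,"roll":0},{"fingers":-1,"tx":0.04,"ty":0,"tz":0,"roll":0},{"fingers":-1,"tx":0.045,"ty":0,"tz":0,"roll":0},{"fingers":-1,"tx":0.05,"ty":0,"tz":0,"roll":0},{"fingers":-1,"tx":0.05,"ty":0,"tz":0,"roll":0},{"fingers":-1,"tx":0.05,"ty":0,"tz":0,"roll":0}]'
python3 -c "
from h import *
go([.56,.161,.0854],-15.4)"
```

```text
time: 14.55
tool_pos: [0.56, 0.1611, 0.0852]
tool_rot: [1.846, 1.57, 0.007]
contact_force: [-5.1, -1.3, 13.5]
opening: 0.0118
t 14.55 pos [0.56   0.1611 0.0852] xaxis [ 0.001  0.    -1.   ] yang -15.41 F [-5.1 -1.3 13.5] T [-0.24  0.85 -0.01] open 0.0118 q6 0.42
shift [-0.006 -0.     0.003] roll -0.001
```

Seated, with 13 N upward and z no longer dropping. I ease off and turn clockwise.

```bash
python3 -m crank '[{"fingers":-1,"tx":-0.02,"ty":0,"tz":0,"roll":0.4},{"fingers":-1,"tx":-0.03,"ty":0,"tz":0,"roll":1.1},{"fingers":-1,"tx":-0.03,"ty":0,"tz":0,"roll":1.8},{"fingers":-1,"tx":-0.03,"ty":0,"tz":0,"roll":2.5},{"fingers":-1,"tx":-0.03,"ty":0,"tz":0,"roll":3.2},{"fingers":-1,"tx":-0.03,"ty":0,"tz":0,"roll":3.9},{"fingers":-1,"tx":-0.03,"ty":0,"tz":0,"roll":4.6},{"fingers":-1,"tx":-0.03,"ty":0,"tz":0,"roll":5.0}]' 60
python3 -c "
from h import *
go([.56,.161,.0854],-84)"
```

```text
time: 15.55
tool_pos: [0.5598, 0.1615, 0.0852]
tool_rot: [-2.573, 1.57, 0.995]
contact_force: [-1.9, 1.5, 5.5]
opening: 0.0117
t 15.55 pos [0.5598 0.1615 0.0852] xaxis [ 0.  0. -1.] yang -65.57 F [-1.9  1.5  5.5] T [0.15 0.46 0.07] open 0.0117 q6 1.29
shift [-0.004  0.014  0.001] roll 1.843
```

```bash
python3 -m crank '[{"fingers":-1,"tx":0,"ty":0,"tz":0,"roll":0.3},{"fingers":-1,"tx":0,"ty":0,"tz":0,"roll":0.6},{"fingers":-1,"tx":0,"ty":0,"tz":0,"roll":0.9},{"fingers":-1,"tx":0,"ty":0,"tz":0,"roll":1.2},{"fingers":-1,"tx":0,"ty":0,"tz":0,"roll":1.4},{"fingers":-1,"tx":0,"ty":0,"tz":0,"roll":1.6},{"fingers":-1,"tx":0,"ty":0,"tz":0,"roll":1.7},{"fingers":-1,"tx":0,"ty":0,"tz":0,"roll":1.8}]'
python3 -c "
from h import *
go([.56,.161,.0854],-84)"
```

```text
time: 16.55
tool_pos: [0.5597, 0.1616, 0.0853]
tool_rot: [-1.878, 1.57, 1.378]
contact_force: [-3.6, 1.1, 6.3]
opening: 0.0116
t 16.55 pos [0.5597 0.1616 0.0853] xaxis [ 0.     0.001 -1.   ] yang -83.43 F [-3.6  1.1  6.3] T [0.24 0.57 0.07] open 0.0116 q6 1.61
shift [-0.004  0.016 -0.006] roll 0.057
```

```bash
python3 -m crank '[{"fingers":-1,"tx":0,"ty":0,"tz":0,"roll":0.05},{"fingers":-1,"tx":0,"ty":0,"tz":0,"roll":0.1},{"fingers":-1,"tx":0,"ty":0,"tz":0,"roll":0.15},{"fingers":-1,"tx":0,"ty":0,"tz":0,"roll":0.2},{"fingers":-1,"tx":0,"ty":0,"tz":0,"roll":0.25},{"fingers":-1,"tx":0,"ty":0,"tz":0,"roll":0.3},{"fingers":-1,"tx":0,"ty":0,"tz":0,"roll":0.3},{"fingers":-1,"tx":0,"ty":0,"tz":0,"roll":0.3}]'
python3 -c "
from h import *
go([.56,.161,.0854],-84)"
```

```text
time: 17.55
tool_pos: [0.5598, 0.1619, 0.0852]
tool_rot: [-1.993, 1.57, 1.212]
contact_force: [-2.6, 3.6, 5.3]
opening: 0.0118
t 17.55 pos [0.5598 0.1619 0.0852] xaxis [ 0.     0.001 -1.   ] yang -86.41 F [-2.6  3.6  5.3] T [ 0.47  0.51 -0.  ] open 0.0118 q6 1.66
shift [-0.004  0.023 -0.003] roll -0.241
```

```bash
python3 -m crank '[{"fingers":-1,"tx":0,"ty":0,"tz":0,"roll":0.05},{"fingers":-1,"tx":0,"ty":0,"tz":0,"roll":0.1},{"fingers":-1,"tx":0,"ty":0,"tz":0,"roll":0.15},{"fingers":-1,"tx":0,"ty":0,"tz":0,"roll":0.2},{"fingers":-1,"tx":0,"ty":0,"tz":0,"roll":0.25},{"fingers":-1,"tx":0,"ty":0,"tz":0,"roll":0.3},{"fingers":-1,"tx":0,"ty":0,"tz":0,"roll":0.35},{"fingers":-1,"tx":0,"ty":0,"tz":0,"roll":0.35}]'
python3 - <<'E'
from h import *
go([.56,.161,.0854],-84)
E
sleep 0; python3 -m crank '[{"fingers":-1,"tx":0,"ty":0,"tz":0,"roll":0},{"fingers":-1,"tx":0,"ty":0,"tz":0,"roll":0},{"fingers":-1,"tx":0,"ty":0,"tz":0,"roll":0},{"fingers":-1,"tx":0,"ty":0,"tz":0,"roll":0},{"fingers":-1,"tx":0,"ty":0,"tz":0,"roll":0},{"fingers":-1,"tx":0,"ty":0,"tz":0,"roll":0},{"fingers":-1,"tx":0,"ty":0,"tz":0,"roll":0},{"fingers":-1,"tx":0,"ty":0,"tz":0,"roll":0}]'
python3 - <<'E'
from h import *
go([.56,.161,.0854],-84)
E
```

```text
time: 18.55
tool_pos: [0.5598, 0.1619, 0.0853]
tool_rot: [-1.997, 1.57, 1.147]
contact_force: [-2.5, 1.9, 4.8]
opening: 0.0116
t 18.55 pos [0.5598 0.1619 0.0853] xaxis [ 0.     0.001 -1.   ] yang -89.88 F [-2.5  1.9  4.8] T [0.49 0.55 0.26] open 0.0116 q6 1.72
shift [-0.003  0.023 -0.005] roll -0.588
time: 19.55
tool_pos: [0.5598, 0.1619, 0.0853]
tool_rot: [-1.93, 1.57, 1.213]
contact_force: [-2.4, 2.1, 5.6]
opening: 0.0115
t 19.55 pos [0.5598 0.1619 0.0853] xaxis [ 0.     0.001 -1.   ] yang -89.88 F [-2.4  2.1  5.6] T [0.47 0.5  0.18] open 0.0115 q6 1.72
shift [-0.004  0.022 -0.006] roll -0.588
```

Torque has risen to about 0.2 N m, so it is at the stop. A little more to confirm, then I release and lift away.

```bash
python3 -m crank '[{"fingers":-1,"tx":0,"ty":0,"tz":0,"roll":0.05},{"fingers":-1,"tx":0,"ty":0,"tz":0,"roll":0.1},{"fingers":-1,"tx":0,"ty":0,"tz":0,"roll":0.15},{"fingers":-1,"tx":0,"ty":0,"tz":0,"roll":0.2},{"fingers":-1,"tx":0,"ty":0,"tz":0,"roll":0.2},{"fingers":-1,"tx":0,"ty":0,"tz":0,"roll":0.2},{"fingers":-1,"tx":0,"ty":0,"tz":0,"roll":0.2},{"fingers":-1,"tx":0,"ty":0,"tz":0,"roll":0.2}]'
python3 -c "
from h import *
go([.56,.161,.0854],-84)"
python3 -m crank '[{"fingers":-0.4,"tx":0,"ty":0,"tz":0,"roll":0},{"fingers":-0.2,"tx":0,"ty":0,"tz":0,"roll":0},{"fingers":0,"tx":0,"ty":0,"tz":0,"roll":0},{"fingers":0,"tx":0,"ty":0,"tz":0,"roll":0},{"fingers":0,"tx":0,"ty":0,"tz":0,"roll":0},{"fingers":0,"tx":0,"ty":0,"tz":0,"roll":0},{"fingers":0,"tx":0,"ty":0,"tz":0,"roll":0},{"fingers":0,"tx":0,"ty":0,"tz":0,"roll":0}]'
python3 -m crank '[{"fingers":0,"tx":-0.1,"ty":0,"tz":0,"roll":0},{"fingers":0,"tx":-0.4,"ty":0,"tz":0,"roll":0},{"fingers":0,"tx":-0.8,"ty":0,"tz":0,"roll":0},{"fingers":0,"tx":-1.3,"ty":0,"tz":0,"roll":0},{"fingers":0,"tx":-1.8,"ty":0,"tz":0,"roll":0},{"fingers":0,"tx":-2.3,"ty":0,"tz":0,"roll":0},{"fingers":0,"tx":-2.8,"ty":0,"tz":0,"roll":0},{"fingers":0,"tx":-3,"ty":0,"tz":0,"roll":0}]'
python3 -c "
from h import *
go([.3,-.25,.21],-84)"
```

```text
time: 20.55
tool_pos: [0.5598, 0.1619, 0.0853]
tool_rot: [-1.99, 1.57, 1.119]
contact_force: [-3.1, 2.3, 5.8]
opening: 0.0118
t 20.55 pos [0.5598 0.1619 0.0853] xaxis [ 0.     0.001 -1.   ] yang -91.86 F [-3.1  2.3  5.8] T [0.48 0.54 0.36] open 0.0118 q6 1.75
shift [-0.003  0.022 -0.006] roll -0.786
time: 21.55
tool_pos: [0.5599, 0.1611, 0.0845]
tool_rot: [1.413, 1.571, -1.762]
contact_force: [-0.4, 0.5, 0.2]
opening: 0.0457
time: 22.55
tool_pos: [0.5606, 0.1612, 0.2069]
tool_rot: [-2.984, 1.567, 0.124]
contact_force: [0.5, -0.4, 0.3]
opening: 0.0461
t 22.55 pos [0.5606 0.1612 0.2069] xaxis [ 0.004  0.    -1.   ] yang -91.92 F [ 0.5 -0.4  0.3] T [0.02 0.02 0.  ] open 0.0461 q6 1.75
shift [-0.105 10.492  6.168] roll -0.792
```

```bash
python3 -m crank '[{"fingers":0,"tx":0,"ty":0.4,"tz":0.2,"roll":0},{"fingers":0,"tx":0,"ty":1.4,"tz":0.6,"roll":0},{"fingers":0,"tx":0,"ty":2.5,"tz":1,"roll":0},{"fingers":0,"tx":0,"ty":3.6,"tz":1.4,"roll":0},{"fingers":0,"tx":0,"ty":4.7,"tz":1.8,"roll":0},{"fingers":0,"tx":0,"ty":5.8,"tz":2.2,"roll":0},{"fingers":0,"tx":0,"ty":6.6,"tz":2.4,"roll":0},{"fingers":0,"tx":0,"ty":7,"tz":2.5,"roll":0}]'
python3 - <<'E'
from h import *
from cell import read_camera
a=[]
for n,(x,y,w,h),c in(("scene",(320,160,130,130),(.56,.161)),("top",(150,170,130,130),(.56,.161))):
    p,d=read_camera(n);P=cloud(n,d)
    a.append(cv2.resize(cv2.convertScaleAbs(p[y:y+h,x:x+w],alpha=1.5),(400,400),interpolation=cv2.INTER_CUBIC))
    r=np.hypot(*(P[...,:2]-np.array(c)).transpose(2,0,1))
    for lo,hi,R in((.105,.14,.04),(.081,.09,.035)):
        q=P[(r<R)&(P[...,2]>lo)&(P[...,2]<hi)];print(n,lo,len(q),np.percentile(q[:,2],[5,50,98]).round(4),[np.round(v,1) for v in cv2.minAreaRect(np.float32(q[:,:2]*1000))])
cv2.imwrite("pics/fin.png",np.hstack(a)[:,:,::-1])
E
```

```text
time: 23.55
tool_pos: [0.449, -0.1169, 0.2039]
tool_rot: [-0.195, 1.569, 2.91]
contact_force: [-0.3, 0.3, 0.8]
opening: 0.0458
scene 0.105 177 [0.1067 0.1218 0.1277] [array([561.6, 162.4]), array([44.7, 11.2]), np.float64(4.5)]
scene 0.081 287 [0.0819 0.0836 0.0864] [array([560.7, 162.7]), array([50.6, 51.5]), np.float64(87.2)]
top 0.105 141 [0.1094 0.1272 0.1311] [array([559.2, 161.6]), array([43.5, 10.3]), np.float64(5.6)]
top 0.081 388 [0.0814 0.0846 0.0881] [array([559.9, 159.3]), array([68.7, 61. ]), np.float64(17.1)]
```

View pics/fin.png

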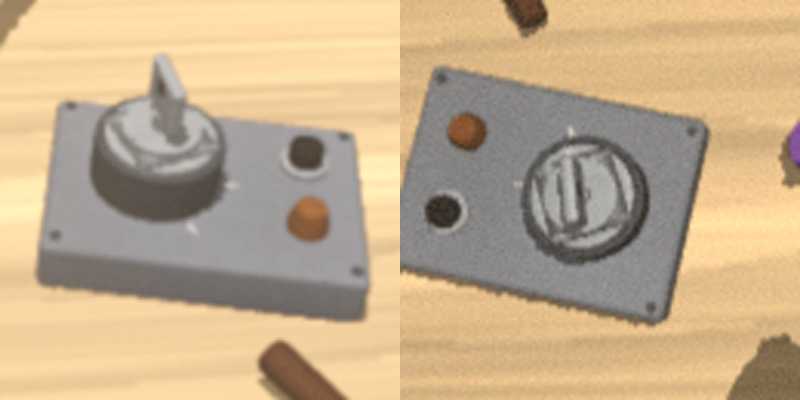

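The picture shows the key upright in the switch, with its collar seated and its handle turned about 71° from the box's axis. Nothing touches it.

```bash
python3 -c "
from cell import *
print(hand_in())"
```

```text
the job is handed in; nothing more can be done
None
```

The flat-handled key is fully home in the switch and turned clockwise to the stop. The job was handed in at about 24 s of the 48 s allowed, and `hand_in()` gave no verdict.

**Seated:** The collar took 13.5 N of push and went no lower. In the last pictures the handle top is at about 128 mm, which is 80 mm plus the key's 48 mm, and the key stands upright on the slot centre.

**Turned:** The torque rose from about 0.07 to 0.36 N m at the end of the turn, so it reached the stop. The handle ends about 71° clockwise of the box's axis. With the slot's 10° of play that fits the 60° stop, but I inferred the switch angle and did not see it directly.

**Left clear:** The gripper is open and away, with no contact force. I last saw the round key undisturbed in the stand after the lift and did not look at it again at the end. I also did not recheck the green and purple look-alikes at the end, but no move was planned close to them.

**One disagreement:** The depth images showed the fingertips about 33 mm higher than the reported TCP and `tip_reach` imply. A slow, force-watched descent agreed with the images, so I grasped by those. The finger opening read about 12 mm on the 10 mm handle, but the key did not visibly slip.

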